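# Take the red caddy off its screw and stand it on the cutting mat

### The job

Three little caddies hang by keyhole slots on the screws of the plywood rack. Take the red one: lift it until the screw head sits in the wide part of its keyhole, draw it forward off the screw, and stand it gently upright, wholly on the green cutting mat. Leave the other two hanging where they are.

Things in the scene. Friction and masses are not known exactly. Their poses are not given: they have to be found in the camera images.
- caddy_red: Red wooden caddy, 0.2-0.45 kg: open box with corks and a back plate, mm. Origin: centre of underside (72 x 80, stable); z up, x forward, away from rack and robot (yaw within 0.2 rad). Box x -24 to 36, 50 mm high. Plate x -36 to -24, 80 wide to z 122, then a tongue 50 wide to z 180: pinch it from above, closing along x. Keyhole at y 0: hole 34 x 34, z 56-90; slot 12 wide above it to z 108.
- caddy_pale: Same shape and frame in plain pale wood with brass tubes; a bystander. All hang in any order, 140 mm apart, underside 50 mm over the bench, on one plywood board (18 mm thick, 420 wide, 175 high, standing on the bench right behind the plates at caddy x -36; fixed). It ends at caddy z 125, so 55 mm of tongue stands free above it. Box fronts reach 73 mm from the board's face.
- caddy_blue: Same shape and frame in blue with black rubber wheels; a bystander. The screws: 8 mm square neck, brass head 18 mm across, its back 14 mm and front 19 mm from the board; hung, the axis is at caddy z 104. Lifting a caddy 23 to 39 mm (best 31, stops at 44) puts the head in its hole; 30 mm along caddy +x then clears the head, 100 mm or more clears the neighbours.
- mat: Green cutting mat with pale grid lines, fixed flat on the bench beyond the rack, clear of other things. 150 mm (x) by 210 (y), 3 mm thick. Origin: centre of its underside; z up; top face at z 3 mm.
Things that resemble listed ones, but are neither listed nor needed, are in the scene too. There is more than one size of the caddy_red; the one meant has the size given above.

How it is judged:
By the outcome, as a careful person would: the job done as asked, in the order asked, and still so for the second after the job is handed in, with the robot touching nothing.
It also fails if it takes over 38 s, if anything falls off the work surface, if the arm or the gripper's body presses on something with over 40 N, if the wrist force passes 120 N, or if a joint passes its speed limit or range.

### The arm

A 7-joint arm with a two-finger parallel gripper is mounted at the origin on the work surface. World frame = base frame: x ahead of the robot, y to its left, z up, the work surface at z = 0. Lengths are in m, angles in rad, forces in N, time in s.
With the tool pointing down it reaches from about 0.35 to 0.9 m from the base axis. Payload 7.2 kg.
Tool frame: the origin (TCP) lies midway between the tips of the shut fingers; the grasp point (between the pads) lies env.pinch_z behind it (env.pinch_z is the distance from the TCP to the grasp point, in m); z points along the fingers, y is the line along which they close (so a half turn about z gives the same grasp; the last joint's range is limited). The gripper opens to 85 mm and grips with 20 to 120 N. Pads are 22 mm wide; open, the fingers measure 114 mm over their backs; the gripper's body (76 mm by 85 mm) begins 54 mm behind the grasp point. The pads swing forward as they close: fully open they stand 13 mm farther back than shut.
Start: joints at [-1.337, 0.411, -0.013, 1.596, 0.006, 1.134, -0.082], TCP at [0.186, 0.597, 0.231] pointing down, gripper open.
Joint ranges: [-2.95, 2.95], [-0.29, 1.99], [-1.47, 1.44], [0.14, 2.54], [-1.03, 4.17], [0.13, 1.85], [-2.86, 2.86]. Speed limits (rad/s): [2.39, 2.39, 3.01, 3.01, 3.14, 3.14, 3.14].

### API

Orientations are given as a unit quaternion [x, y, z, w].
In Python, from cell import env gives the robot as it stands. The module is installed in compiled form; this text tells all that it offers.
- The arm moves only by the tool jog_arm, never from a script. Its argument "steps" is a list of rows, each an object of numbers: "gripper": the finger opening in cm, from 0 to 8.54; "tx", "ty", "tz": the shift along the tool's x, y, z in cm; "wx", "wy", "wz": the turn, a rotation vector about the tool's x, y, z in degrees. A call has 1 to 10 rows; each row shifts and turns the commanded pose from where the row before left it, along the tool's axes as they then stand; what a row does not reach is not made up. A row lasts 1/8 s, in which the tool goes at most 62.5 mm and 10.7 degrees, less where a joint would pass 70% of its speed; a pose out of reach is approached as far as the arm can. A call with a gripper value outside its range is refused whole. The fingers move at their own pace and stop on an object; "grip_force" is the grip in N (left out, the last holds). Time passes only in rows, so rows that do not move let the fingers close. It gives the time, the measured TCP pose, the force, the opening and the grip force at its end, in the units of the state.
- env.state(): the state, without advancing time (a new reading comes with each control period).
- env.camera(name): name is "side" or "top"; returns a dict with "frame" (384x512x3 uint8, blue, green, red), "z_map" (384x512 float32, m along the optical axis (not along the pixel's ray), 0 where there is no reading), "mtx" (3x3 intrinsics, pixels), "eye" and "orientation" of the camera in the world. Camera axes: x right, y down, z forward; pixel columns grow to the right and rows downward; lengths in m; the calibration is good to about 2 mm. A picture is of the moment at which its call begins.
- env.close_job(): hands the job in; it is judged then, once.
Trained networks look in the newest picture that a camera, given by its name, has taken for a name from the list of things; names that differ only in an ending like _2 or _b are one class to them, and where a whole thing is asked for, a point or a joint stands for the part that bears it (a point fixed in the world has none). Each returns a list of dicts, best first, with "conf" (0 to 1); they miss things now and then, are a little off and sometimes report something else, mostly with a low value. They report only what shows in the picture. A call takes as long as a camera call. They do not tell look-alikes from the thing itself.
- env.find_in(camera, target): "bbox" ([left, top, right, bottom] in pixels, round what is visible of it).
- env.cut_out(camera, target): "region" (384x512 bool, what is visible of it) and "bbox" ([left, top, right, bottom] in pixels, round what is visible of it).
The state is a dict: "t": time; "joint_positions": joint angles; "qd": joint speeds; "tau": joint torques, N m; "ee_pos": TCP position; "tool_rot": TCP orientation; "wrist_force": force on the tool from outside, world axes, zero at the start; "wrist_torque": the same for the moment, N m; "gripper_width": opening from 0.0 (shut) to 1.0 (fully open); "grip_force": force on a finger pad.
Only numpy, scipy, OpenCV 4.12 (cv2) and the standard library are available. Lean on these libraries where they do the work, as an engineer would, in place of code of your own. Each camera call takes 0.05 s, during which the arm holds its last target. There are 200 camera calls.

## Working session

There is one attempt and no reset: what is moved stays moved. The work goes in short steps, Python scripts to look and compute and a tool call to move; the robot and the scene stay as the last step left them, time stands still between calls to the robot, and variables do not carry over. Pictures are saved under pics/ and viewed, at most 10 in all, crops included, and the job is handed in when it is done.

Besides the shell and the picture viewer there is one more tool, called after "Request:" in YAML: its name, and indented under it one key for each argument. jog_arm: Moves the arm, as the interface text tells. Its arguments: {"type":"object","properties":{"steps":{"type":"array","items":{"type":"object","properties":{"gripper":{"type":"number"},"tx":{"type":"number"},"ty":{"type":"number"},"tz":{"type":"number"},"wx":{"type":"number"},"wy":{"type":"number"},"wz":{"type":"number"}}}},"grip_force":{"type":"number"}},"required":["steps"]}

```bash
mkdir -p pics; cat > h.py <<'E'
import numpy as np, cv2, pickle
from scipy.spatial.transform import Rotation as R
from cell import env
def cloud(c):
    z=c["z_map"];K=np.array(c["mtx"]);v,u=np.mgrid[:z.shape[0],:z.shape[1]]
    P=np.stack([(u-K[0,2])/K[0,0]*z,(v-K[1,2])/K[1,1]*z,z],-1)
    q=np.array(c["orientation"]); r=R.from_quat(q) if q.size==4 else R.from_matrix(q)
    W=P@r.as_matrix().T+np.array(c["eye"]); W[z<=0]=np.nan
    return W
E
python3 - <<'E'
from h import *
s=env.state();print(s["t"],s["ee_pos"],s["tool_rot"],env.pinch_z)
ims=[]
for n in("side","top"):
    c=env.camera(n);pickle.dump(c,open(n+".pkl","wb"));W=cloud(c);im=c["frame"].copy();print(n,c["eye"],c["mtx"][0][0])
    for t in("caddy_red","caddy_pale","caddy_blue","mat"):
        for d in env.cut_out(n,t):
            p=W[d["region"]];p=p[~np.isnan(p[:,0])]
            print(n,t,round(d["conf"],2),np.round(d["bbox"]),np.round(np.percentile(p,[3,50,97],axis=0),3).tolist() if len(p) else 0)
    cv2.imwrite(f"pics/{n}0.png",im)
E
```

```text
0.0 [0.18562002 0.59625579 0.23042507] [ 1.50286721e-01  9.88642103e-01 -8.28786957e-04 -7.80412818e-05] 0.0187
side [0.83072543 0.83794483 0.75022403] 447.1456628152381
side caddy_red 0.93 [229. 133. 271. 214.] [[0.451, -0.025, 0.054], [0.469, 0.027, 0.1], [0.527, 0.058, 0.229]]
side caddy_red 0.87 [264.  67. 307. 163.] [[0.187, -0.447, 0.001], [0.259, -0.259, 0.091], [0.322, -0.18, 0.252]]
side caddy_red 0.61 [189. 175. 260. 308.] [[0.565, 0.142, 0.002], [0.645, 0.207, 0.07], [0.695, 0.271, 0.256]]
side caddy_pale 0.9 [205. 108. 245. 186.] [[0.469, -0.161, 0.055], [0.488, -0.109, 0.1], [0.546, -0.081, 0.228]]
side caddy_blue 0.87 [256. 158. 307. 250.] [[0.433, 0.115, 0.053], [0.451, 0.162, 0.1], [0.508, 0.196, 0.229]]
side mat 0.71 [145. 176. 200. 232.] [[0.595, -0.211, 0.001], [0.671, -0.114, 0.003], [0.725, -0.013, 0.006]]
top [0.34769411 0.007949   1.08080256] 485.3447022414204
top caddy_red 0.76 [222. 165. 265. 207.] [[0.454, -0.027, 0.001], [0.498, 0.013, 0.097], [0.528, 0.054, 0.232]]
top caddy_red 0.76 [118.  69. 193. 168.] [[0.566, 0.129, 0.007], [0.632, 0.187, 0.07], [0.681, 0.257, 0.257]]
top caddy_red 0.6 [332. 256. 438. 337.] [[0.216, -0.31, 0.015], [0.267, -0.261, 0.072], [0.335, -0.192, 0.257]]
top caddy_pale 0.57 [286. 160. 338. 194.] [[0.473, -0.162, 0.056], [0.516, -0.121, 0.097], [0.545, -0.086, 0.232]]
top caddy_blue 0.7 [150. 181. 200. 216.] [[0.435, 0.11, 0.003], [0.477, 0.147, 0.096], [0.51, 0.191, 0.232]]
top mat 0.59 [250.  90. 344. 159.] [[0.583, -0.213, -0.0], [0.654, -0.114, 0.004], [0.727, -0.015, 0.008]]
```

```bash
python3 - <<'E'
from h import *
a=cv2.imread("pics/side0.png");b=cv2.imread("pics/top0.png")
cv2.imwrite("pics/c1.png",cv2.resize(a[60:320,130:330],None,fx=2.3,fy=2.3,interpolation=cv2.INTER_CUBIC))
cv2.imwrite("pics/c2.png",cv2.resize(b[50:350,90:460],None,fx=2,fy=2,interpolation=cv2.INTER_CUBIC))
c=pickle.load(open("top.pkl","rb"));W=cloud(c);f=W.reshape(-1,3)
# tongue tops and board top
m=(f[:,2]>.218)&(f[:,2]<.245)&(f[:,0]>.42)&(f[:,0]<.56)&(abs(f[:,1])<.25)
g=f[m]
for y0 in(-.125,.0145,.155):
    q=g[abs(g[:,1]-y0)<.06]; print("tongue",y0,len(q),np.round([q.min(0),q.mean(0),q.max(0)],4).tolist(),np.round(cv2.minAreaRect((q[:,:2]*1000).astype(np.float32)),1) if 0 else cv2.minAreaRect((q[:,:2]*1000).astype(np.float32)))
m=(abs(f[:,2]-.175)<.007)&(f[:,0]>.38)&(f[:,0]<.56)&(abs(f[:,1])<.3); print("board",m.sum(),cv2.minAreaRect((f[m][:,:2]*1000).astype(np.float32)))
for n in("top",):
    env.camera(n);d=env.cut_out(n,"mat")[0];p=W[d["region"]];p=p[p[:,2]<.012];print("mat",cv2.minAreaRect((p[:,:2]*1000).astype(np.float32)),np.median(p,0))
c=pickle.load(open("side.pkl","rb"));f=cloud(c).reshape(-1,3)
m=(f[:,2]>.18)&(f[:,2]<.245)&(f[:,0]>.42)&(f[:,0]<.56)&(abs(f[:,1]-.0145)<.06);q=f[m];print("side tongue",len(q),np.round(np.percentile(q,[2,50,98],axis=0),4).tolist())
E
```

```text
tongue -0.125 220 [[0.4717, -0.1555, 0.218], [0.4804, -0.1296, 0.2298], [0.4897, -0.1048, 0.2343]] ((480.9088439941406, -130.37171936035156), (12.362887382507324, 50.6978759765625), 8.67437744140625)
tongue 0.0145 212 [[0.453, -0.016, 0.2182], [0.4615, 0.0082, 0.23], [0.4708, 0.0336, 0.2345]] ((462.0649108886719, 8.204376220703125), (12.323238372802734, 49.8055534362793), 7.760178565979004)
tongue 0.155 223 [[0.4336, 0.1213, 0.2182], [0.4425, 0.1463, 0.2299], [0.4521, 0.1721, 0.235]] ((443.0451354980469, 146.68492126464844), (12.35738754272461, 50.50492477416992), 7.689624309539795)
board 2529 ((452.6243591308594, 6.8566436767578125), (31.069053649902344, 419.9208984375), 7.808701515197754)
mat ((655.7733154296875, -114.12053680419922), (209.08567810058594, 151.36956787109375), 85.24424743652344) [ 0.65546658 -0.11382395  0.00386049]
side tongue 353 [[0.4505, -0.0134, 0.1808], [0.4634, 0.0198, 0.2101], [0.4692, 0.0373, 0.2314]]
```

View pics/c1.png

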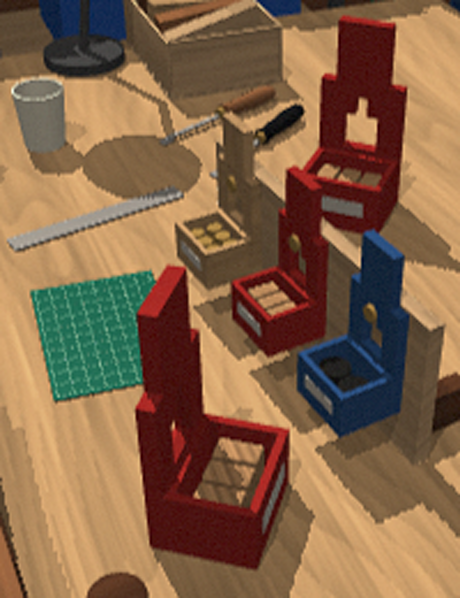

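View pics/c2.png

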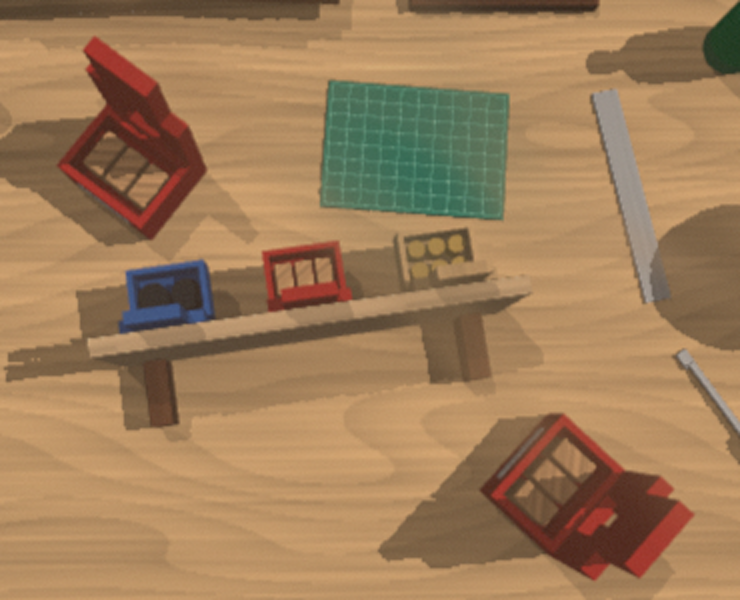

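Red candidates in the top image: hanging (243,186), and two standing at (155,118) and (385,296). The hanging one fits: its tongue is 50 mm wide with its top at 0.23 m, and it is on the rack. The other two are larger (top at 0.257 m) and stand on the bench. I'll confirm this in one crop while the arm first rises and turns.

```bash
python3 - <<'E'
from h import *
a=cv2.imread("pics/side0.png")
cv2.imwrite("pics/c3.png",cv2.resize(a[125:225,205:315],None,fx=5,fy=5,interpolation=cv2.INTER_CUBIC))
E
```

```text
(no output)
```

View pics/c3.png

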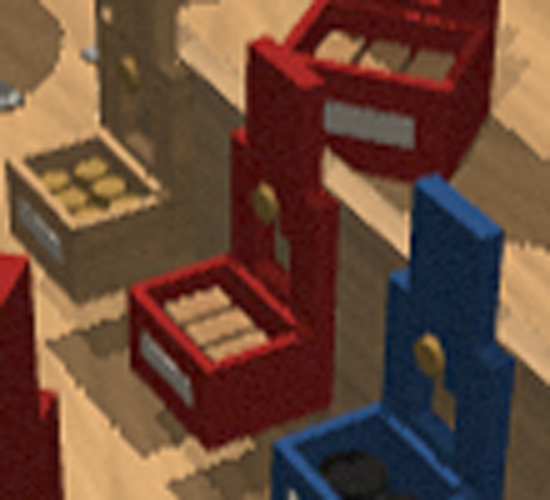

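Request:
jog_arm:
  steps:
    - {"gripper": 8.5, "tz": -0.8, "wz": 6.5}
    - {"tz": -0.8, "wz": 6.5}
    - {"tz": -0.8, "wz": 6.5}
    - {"tz": -0.8, "wz": 6.5}
    - {"tz": -0.8, "wz": 6.5}
    - {"tz": -0.8, "wz": 6.5}
    - {"tz": -0.8, "wz": 6.5}
    - {"tz": -0.8, "wz": 6.5}
    - {"tz": -0.8, "wz": 6.5}
    - {"tz": -0.8, "wz": 6.4}
  grip_force: 50

```text
invalid input
```

The crop shows the middle caddy is red, hangs on its brass screw (about 258,167 in the side image) and holds corks, so it is the right one. The move was refused, so I'll try again with every key filled in.

Request:
jog_arm:
  steps:
    - {"gripper": 8.5, "tx": 0, "ty": 0, "tz": -0.8, "wx": 0, "wy": 0, "wz": 6.5}
    - {"gripper": 8.5, "tx": 0, "ty": 0, "tz": -0.8, "wx": 0, "wy": 0, "wz": 6.5}
    - {"gripper": 8.5, "tx": 0, "ty": 0, "tz": -0.8, "wx": 0, "wy": 0, "wz": 6.5}
    - {"gripper": 8.5, "tx": 0, "ty": 0, "tz": -0.8, "wx": 0, "wy": 0, "wz": 6.5}
    - {"gripper": 8.5, "tx": 0, "ty": 0, "tz": -0.8, "wx": 0, "wy": 0, "wz": 6.5}
    - {"gripper": 8.5, "tx": 0, "ty": 0, "tz": -0.8, "wx": 0, "wy": 0, "wz": 6.5}
    - {"gripper": 8.5, "tx": 0, "ty": 0, "tz": -0.8, "wx": 0, "wy": 0, "wz": 6.5}
    - {"gripper": 8.5, "tx": 0, "ty": 0, "tz": -0.8, "wx": 0, "wy": 0, "wz": 6.5}
    - {"gripper": 8.5, "tx": 0, "ty": 0, "tz": -0.8, "wx": 0, "wy": 0, "wz": 6.5}
    - {"gripper": 8.5, "tx": 0, "ty": 0, "tz": -0.8, "wx": 0, "wy": 0, "wz": 6.4}
  grip_force: 50

```text
t: 1.85
ee_pos: [0.1857, 0.5967, 0.3116]
tool_rot: [0.659, 0.752, 0.0, -0.0]
wrist_force: [-0.4, 0.3, 1.0]
gripper_width: 0.997
grip_force: 0.0
```

Request:
jog_arm:
  steps:
    - {"gripper": 8.5, "tx": -5, "ty": 1.5, "tz": 0, "wx": 0, "wy": 0, "wz": 0}
    - {"gripper": 8.5, "tx": -5, "ty": 1.5, "tz": 0, "wx": 0, "wy": 0, "wz": 0}
    - {"gripper": 8.5, "tx": -5, "ty": 1.5, "tz": 0, "wx": 0, "wy": 0, "wz": 0}
    - {"gripper": 8.5, "tx": -5, "ty": 1.5, "tz": 0, "wx": 0, "wy": 0, "wz": 0}
    - {"gripper": 8.5, "tx": -5, "ty": 1.5, "tz": 0, "wx": 0, "wy": 0, "wz": 0}
    - {"gripper": 8.5, "tx": -5, "ty": 1.5, "tz": 0, "wx": 0, "wy": 0, "wz": 0}
    - {"gripper": 8.5, "tx": -5, "ty": 1.5, "tz": 0, "wx": 0, "wy": 0, "wz": 0}
    - {"gripper": 8.5, "tx": -5, "ty": 1.5, "tz": 0, "wx": 0, "wy": 0, "wz": 0}
    - {"gripper": 8.5, "tx": -5, "ty": 1.5, "tz": 0, "wx": 0, "wy": 0, "wz": 0}
    - {"gripper": 8.5, "tx": -5, "ty": 1.5, "tz": 0, "wx": 0, "wy": 0, "wz": 0}

```text
t: 3.1
ee_pos: [0.4028, 0.1201, 0.3116]
tool_rot: [0.657, 0.754, 0.001, -0.0]
wrist_force: [2.1, 0.2, -0.7]
gripper_width: 0.995
grip_force: 0.0
```

Request:
jog_arm:
  steps:
    - {"gripper": 8.5, "tx": -4, "ty": 1.5, "tz": 0, "wx": 0, "wy": 0, "wz": 0}
    - {"gripper": 8.5, "tx": -4, "ty": 1.5, "tz": 0, "wx": 0, "wy": 0, "wz": 0}
    - {"gripper": 8.5, "tx": -2.5, "ty": 1, "tz": 0, "wx": 0, "wy": 0, "wz": 0}
    - {"gripper": 8.5, "tx": -1.4, "ty": 0.5, "tz": 0, "wx": 0, "wy": 0, "wz": 0}
    - {"gripper": 8.5, "tx": 0, "ty": 0, "tz": 0, "wx": 0, "wy": 0, "wz": 0}
    - {"gripper": 8.5, "tx": 0, "ty": 0, "tz": 0, "wx": 0, "wy": 0, "wz": 0}

```text
t: 3.85
ee_pos: [0.4628, 0.0107, 0.3112]
tool_rot: [0.657, 0.754, 0.0, -0.0]
wrist_force: [-0.9, 0.6, -0.0]
gripper_width: 0.994
grip_force: 0.0
```

Request:
jog_arm:
  steps:
    - {"gripper": 8.5, "tx": -0.2, "ty": -0.1, "tz": 3, "wx": 0, "wy": 0, "wz": 0}
    - {"gripper": 8.5, "tx": 0, "ty": 0, "tz": 3, "wx": 0, "wy": 0, "wz": 0}
    - {"gripper": 8.5, "tx": 0, "ty": 0, "tz": 3, "wx": 0, "wy": 0, "wz": 0}
    - {"gripper": 8.5, "tx": 0, "ty": 0, "tz": 2, "wx": 0, "wy": 0, "wz": 0}
    - {"gripper": 8.5, "tx": 0, "ty": 0, "tz": 1.2, "wx": 0, "wy": 0, "wz": 0}
    - {"gripper": 8.5, "tx": 0, "ty": 0, "tz": 0, "wx": 0, "wy": 0, "wz": 0}
    - {"gripper": 8.5, "tx": 0, "ty": 0, "tz": 0, "wx": 0, "wy": 0, "wz": 0}

```text
t: 4.72
ee_pos: [0.4628, 0.0081, 0.19]
tool_rot: [0.657, 0.754, 0.0, 0.0]
wrist_force: [0.6, 0.8, 0.2]
gripper_width: 0.994
grip_force: 0.0
```

```bash
python3 - <<'E'
from h import *
c=env.camera("side");cv2.imwrite("pics/s1.png",cv2.resize(c["frame"][60:260,170:330],None,fx=3,fy=3,interpolation=cv2.INTER_CUBIC))
E
```

```text
(no output)
```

View pics/s1.png

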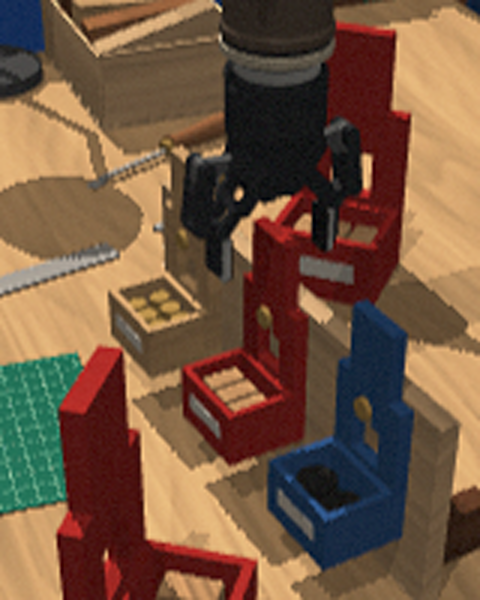

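The fingers straddle the red tongue, about pixel (258,137) in the full image, and touch nothing. Closing now.

Request:
jog_arm:
  steps:
    - {"gripper": 4, "tx": 0, "ty": 0, "tz": 0, "wx": 0, "wy": 0, "wz": 0}
    - {"gripper": 2, "tx": 0, "ty": 0, "tz": 0, "wx": 0, "wy": 0, "wz": 0}
    - {"gripper": 0.5, "tx": 0, "ty": 0, "tz": 0, "wx": 0, "wy": 0, "wz": 0}
    - {"gripper": 0, "tx": 0, "ty": 0, "tz": 0, "wx": 0, "wy": 0, "wz": 0}
    - {"gripper": 0, "tx": 0, "ty": 0, "tz": 0, "wx": 0, "wy": 0, "wz": 0}
    - {"gripper": 0, "tx": 0, "ty": 0, "tz": 0, "wx": 0, "wy": 0, "wz": 0}
    - {"gripper": 0, "tx": 0, "ty": 0, "tz": 0, "wx": 0, "wy": 0, "wz": 0}
    - {"gripper": 0, "tx": 0, "ty": 0, "tz": 0, "wx": 0, "wy": 0, "wz": 0}
  grip_force: 50

```text
t: 5.78
ee_pos: [0.4622, 0.0079, 0.1893]
tool_rot: [0.657, 0.754, -0.0, -0.0]
wrist_force: [-2.5, -0.4, 6.3]
gripper_width: 0.134
grip_force: 50.4
```

Request:
jog_arm:
  steps:
    - {"gripper": 0, "tx": 0, "ty": 0, "tz": -0.3, "wx": 0, "wy": 0, "wz": 0}
    - {"gripper": 0, "tx": 0, "ty": 0, "tz": -0.5, "wx": 0, "wy": 0, "wz": 0}
    - {"gripper": 0, "tx": 0, "ty": 0, "tz": -0.5, "wx": 0, "wy": 0, "wz": 0}
    - {"gripper": 0, "tx": 0, "ty": 0, "tz": -0.5, "wx": 0, "wy": 0, "wz": 0}
    - {"gripper": 0, "tx": 0, "ty": 0, "tz": -0.5, "wx": 0, "wy": 0, "wz": 0}
    - {"gripper": 0, "tx": 0, "ty": 0, "tz": -0.5, "wx": 0, "wy": 0, "wz": 0}
    - {"gripper": 0, "tx": 0, "ty": 0, "tz": -0.3, "wx": 0, "wy": 0, "wz": 0}
    - {"gripper": 0, "tx": 0, "ty": 0, "tz": 0, "wx": 0, "wy": 0, "wz": 0}
    - {"gripper": 0, "tx": 0, "ty": 0, "tz": 0, "wx": 0, "wy": 0, "wz": 0}

```text
t: 6.9
ee_pos: [0.4623, 0.0079, 0.2202]
tool_rot: [0.657, 0.754, -0.0, -0.0]
wrist_force: [-0.5, -0.8, -2.5]
gripper_width: 0.139
grip_force: 49.5
```

```bash
python3 - <<'E'
from h import *
c=env.camera("side");cv2.imwrite("pics/s2.png",cv2.resize(c["frame"][100:225,200:310],None,fx=4.5,fy=4.5,interpolation=cv2.INTER_CUBIC))
for n in("side",):
    W=cloud(c);d=env.cut_out(n,"caddy_red")
    for e in d:
        p=W[e["region"]];p=p[~np.isnan(p[:,0])];print(e["conf"],e["bbox"],np.round(np.percentile(p,[3,50,97],axis=0),3).tolist())
E
```

```text
0.97 [229.3, 124.0, 269.0, 207.3] [[0.453, -0.021, 0.085], [0.472, 0.033, 0.128], [0.529, 0.058, 0.251]]
0.91 [271.6, 68.7, 305.4, 159.4] [[0.202, -0.3, 0.003], [0.251, -0.25, 0.078], [0.327, -0.172, 0.256]]
0.65 [188.4, 175.8, 255.8, 306.1] [[0.567, 0.146, 0.004], [0.645, 0.207, 0.07], [0.695, 0.271, 0.256]]
```

View pics/s2.png

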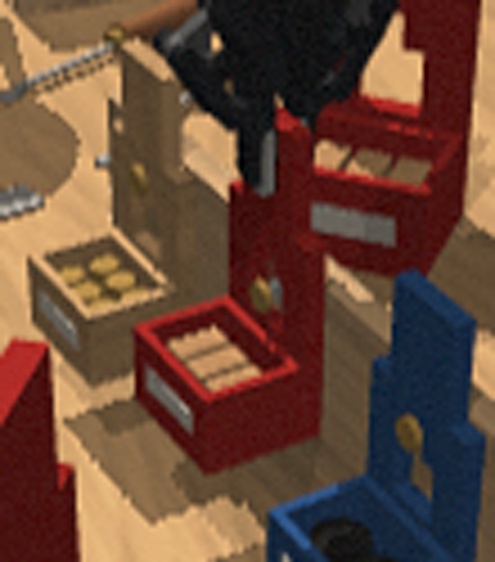

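The caddy has risen about 31 mm without slipping, and the brass head (about pixel 258,165) now sits inside the wide hole. I'll draw it forward slowly at first.

Request:
jog_arm:
  steps:
    - {"gripper": 0, "tx": 0, "ty": 0.5, "tz": 0, "wx": 0, "wy": 0, "wz": 0}
    - {"gripper": 0, "tx": 0, "ty": 0.7, "tz": 0, "wx": 0, "wy": 0, "wz": 0}
    - {"gripper": 0, "tx": 0, "ty": 0.8, "tz": 0, "wx": 0, "wy": 0, "wz": 0}
    - {"gripper": 0, "tx": 0, "ty": 0.8, "tz": 0, "wx": 0, "wy": 0, "wz": 0}
    - {"gripper": 0, "tx": 0, "ty": 0.8, "tz": 0, "wx": 0, "wy": 0, "wz": 0}
    - {"gripper": 0, "tx": 0, "ty": 0.4, "tz": 0, "wx": 0, "wy": 0, "wz": 0}

```text
t: 7.75
ee_pos: [0.5026, 0.0133, 0.2202]
tool_rot: [0.657, 0.754, -0.0, 0.0]
wrist_force: [0.2, -0.5, -2.8]
gripper_width: 0.131
grip_force: 49.5
```

Request:
jog_arm:
  steps:
    - {"gripper": 0, "tx": 0, "ty": 1.5, "tz": 0, "wx": 0, "wy": 0, "wz": 0}
    - {"gripper": 0, "tx": 0, "ty": 2.5, "tz": 0, "wx": 0, "wy": 0, "wz": 0}
    - {"gripper": 0, "tx": 0, "ty": 2.5, "tz": 0, "wx": 0, "wy": 0, "wz": 0}
    - {"gripper": 0, "tx": 0, "ty": 2.5, "tz": 0, "wx": 0, "wy": 0, "wz": 0}
    - {"gripper": 0, "tx": 0, "ty": 1.5, "tz": 0, "wx": 0, "wy": 0, "wz": 0}
    - {"gripper": 0, "tx": -1.5, "ty": 0, "tz": 0, "wx": 0, "wy": 0, "wz": 0}
    - {"gripper": 0, "tx": -2.5, "ty": 0, "tz": 0, "wx": 0, "wy": 0, "wz": 0}
    - {"gripper": 0, "tx": -3, "ty": 0, "tz": 0, "wx": 0, "wy": 0, "wz": 0}
    - {"gripper": 0, "tx": -3, "ty": 0, "tz": 0, "wx": 0, "wy": 0, "wz": 0}
    - {"gripper": 0, "tx": -2.5, "ty": 0, "tz": 0, "wx": 0, "wy": 0, "wz": 0}

```text
t: 9.0
ee_pos: [0.6226, -0.0989, 0.2204]
tool_rot: [0.658, 0.753, -0.0, 0.0]
wrist_force: [0.8, 0.1, -2.8]
gripper_width: 0.133
grip_force: 49.5
```

Request:
jog_arm:
  steps:
    - {"gripper": 0, "tx": -1.5, "ty": 0, "tz": 0, "wx": 0, "wy": 0, "wz": 0}
    - {"gripper": 0, "tx": -0.7, "ty": 0, "tz": 0, "wx": 0, "wy": 0, "wz": 0}
    - {"gripper": 0, "tx": 0, "ty": 0, "tz": 0, "wx": 0, "wy": 0, "wz": 0}
    - {"gripper": 0, "tx": 0, "ty": 0, "tz": 0, "wx": 0, "wy": 0, "wz": 0}

```text
t: 9.5
ee_pos: [0.6261, -0.1168, 0.2201]
tool_rot: [0.657, 0.754, 0.0, -0.0]
wrist_force: [0.1, 0.7, -2.5]
gripper_width: 0.136
grip_force: 49.5
```

```bash
python3 - <<'E'
from h import *
s=env.state();print(s["ee_pos"],s["wrist_force"])
c=env.camera("side");cv2.imwrite("pics/s3.png",cv2.resize(c["frame"][60:260,130:330],None,fx=3,fy=3,interpolation=cv2.INTER_CUBIC))
W=cloud(c)
# caddy points in its frame about expected tongue
f=W.reshape(-1,3);a=np.deg2rad(7.87);X=np.array([np.cos(a),np.sin(a)]);Y=np.array([-X[1],X[0]])
r=env.cut_out("side","caddy_red")
for e in r:
    p=W[e["region"]];p=p[~np.isnan(p[:,0])];d=p[:,:2]-s["ee_pos"][:2]
    k=(np.abs(d)<.09).all(1)
    if k.sum()>100:
        q=np.c_[d@X,d@Y,p[:,2]][k];print(e["conf"],e["bbox"],np.round(np.percentile(q,[2,50,98],axis=0),4).tolist())
        b=q[(q[:,0]>.0)&(q[:,0]<.09)];print("low z of box face",np.percentile(b[:,2],[0.5,1,2,5]))
E
```

```text
[ 0.62607083 -0.1168015   0.22012996] [ 0.05040925  0.66177424 -2.51794198]
0.57 [149.1, 114.9, 191.3, 193.0] [[-0.005, -0.0323, 0.0878], [0.0129, 0.0266, 0.1274], [0.0653, 0.0451, 0.2549]]
low z of box face [0.08458283 0.0855208  0.08733444 0.09162098]
```

View pics/s3.png

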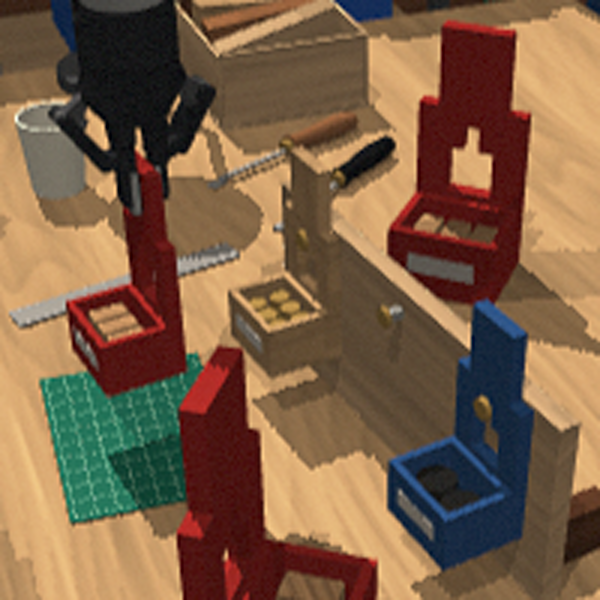

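The caddy is off its screw and hangs upright above the mat, near pixel (172,180), with the other two still in place. Lowering.

Request:
jog_arm:
  steps:
    - {"gripper": 0, "tx": 0, "ty": 0, "tz": 1, "wx": 0, "wy": 0, "wz": 0}
    - {"gripper": 0, "tx": 0, "ty": 0, "tz": 1.5, "wx": 0, "wy": 0, "wz": 0}
    - {"gripper": 0, "tx": 0, "ty": 0, "tz": 1.5, "wx": 0, "wy": 0, "wz": 0}
    - {"gripper": 0, "tx": 0, "ty": 0, "tz": 1.5, "wx": 0, "wy": 0, "wz": 0}
    - {"gripper": 0, "tx": 0, "ty": 0, "tz": 1, "wx": 0, "wy": 0, "wz": 0}
    - {"gripper": 0, "tx": 0, "ty": 0, "tz": 0.5, "wx": 0, "wy": 0, "wz": 0}
    - {"gripper": 0, "tx": 0, "ty": 0, "tz": 0.3, "wx": 0, "wy": 0, "wz": 0}
    - {"gripper": 0, "tx": 0, "ty": 0, "tz": 0.1, "wx": 0, "wy": 0, "wz": 0}
    - {"gripper": 0, "tx": 0, "ty": 0, "tz": 0, "wx": 0, "wy": 0, "wz": 0}
    - {"gripper": 0, "tx": 0, "ty": 0, "tz": 0, "wx": 0, "wy": 0, "wz": 0}

```text
t: 10.85
ee_pos: [0.6262, -0.1181, 0.1466]
tool_rot: [0.657, 0.754, 0.0, 0.0]
wrist_force: [-1.2, 0.8, -2.9]
gripper_width: 0.134
grip_force: 49.5
```

Request:
jog_arm:
  steps:
    - {"gripper": 0, "tx": 0, "ty": 0, "tz": 0.1, "wx": 0, "wy": 0, "wz": 0}
    - {"gripper": 0, "tx": 0, "ty": 0, "tz": 0.1, "wx": 0, "wy": 0, "wz": 0}
    - {"gripper": 0, "tx": 0, "ty": 0, "tz": 0.1, "wx": 0, "wy": 0, "wz": 0}
    - {"gripper": 0, "tx": 0, "ty": 0, "tz": 0, "wx": 0, "wy": 0, "wz": 0}

```text
t: 11.35
ee_pos: [0.6259, -0.118, 0.1431]
tool_rot: [0.657, 0.754, -0.0, -0.0]
wrist_force: [-1.7, 0.0, -2.6]
gripper_width: 0.134
grip_force: 49.5
```

Request:
jog_arm:
  steps:
    - {"gripper": 0, "tx": 0, "ty": 0, "tz": 0.1, "wx": 0, "wy": 0, "wz": 0}
    - {"gripper": 0, "tx": 0, "ty": 0, "tz": 0.05, "wx": 0, "wy": 0, "wz": 0}
    - {"gripper": 0, "tx": 0, "ty": 0, "tz": 0, "wx": 0, "wy": 0, "wz": 0}

```text
t: 11.72
ee_pos: [0.626, -0.1182, 0.1427]
tool_rot: [0.657, 0.754, 0.0, 0.0]
wrist_force: [-3.8, 0.6, 5.4]
gripper_width: 0.132
grip_force: 50.7
```

Contact made: the vertical wrist force changed by about 8 N. Opening, then straight up.

Request:
jog_arm:
  steps:
    - {"gripper": 1.6, "tx": 0, "ty": 0, "tz": -0.05, "wx": 0, "wy": 0, "wz": 0}
    - {"gripper": 2, "tx": 0, "ty": 0, "tz": 0, "wx": 0, "wy": 0, "wz": 0}
    - {"gripper": 3, "tx": 0, "ty": 0, "tz": 0, "wx": 0, "wy": 0, "wz": 0}
    - {"gripper": 5, "tx": 0, "ty": 0, "tz": 0, "wx": 0, "wy": 0, "wz": 0}
    - {"gripper": 5, "tx": 0, "ty": 0, "tz": 0, "wx": 0, "wy": 0, "wz": 0}
    - {"gripper": 5, "tx": 0, "ty": 0, "tz": 0, "wx": 0, "wy": 0, "wz": 0}

```text
t: 12.48
ee_pos: [0.626, -0.1181, 0.1423]
tool_rot: [0.657, 0.754, -0.0, 0.0]
wrist_force: [0.9, -0.1, -0.9]
gripper_width: 0.586
grip_force: 0.0
```

Request:
jog_arm:
  steps:
    - {"gripper": 5, "tx": 0, "ty": 0, "tz": -1, "wx": 0, "wy": 0, "wz": 0}
    - {"gripper": 5, "tx": 0, "ty": 0, "tz": -2, "wx": 0, "wy": 0, "wz": 0}
    - {"gripper": 5, "tx": 0, "ty": 0, "tz": -3, "wx": 0, "wy": 0, "wz": 0}
    - {"gripper": 5, "tx": 0, "ty": 0, "tz": -3, "wx": 0, "wy": 0, "wz": 0}
    - {"gripper": 5, "tx": 0, "ty": 0, "tz": -3, "wx": 0, "wy": 0, "wz": 0}
    - {"gripper": 5, "tx": 0, "ty": 0, "tz": -2, "wx": 0, "wy": 0, "wz": 0}
    - {"gripper": 5, "tx": 0, "ty": 0, "tz": -1, "wx": 0, "wy": 0, "wz": 0}
    - {"gripper": 5, "tx": 0, "ty": 0, "tz": 0, "wx": 0, "wy": 0, "wz": 0}
    - {"gripper": 5, "tx": 0, "ty": 0, "tz": 0, "wx": 0, "wy": 0, "wz": 0}

```text
t: 13.6
ee_pos: [0.6256, -0.1179, 0.2916]
tool_rot: [0.657, 0.754, -0.0, -0.0]
wrist_force: [-0.2, 1.4, -0.1]
gripper_width: 0.583
grip_force: 0.0
```

```bash
python3 - <<'E'
from h import *
c=env.camera("side");cv2.imwrite("pics/s4.png",cv2.resize(c["frame"][60:260,130:330],None,fx=3,fy=3,interpolation=cv2.INTER_CUBIC))
s=env.state();print(s["t"],s["wrist_force"])
E
```

```text
13.65 [ 0.31086889 -0.253545   -0.71066034]
```

View pics/s4.png

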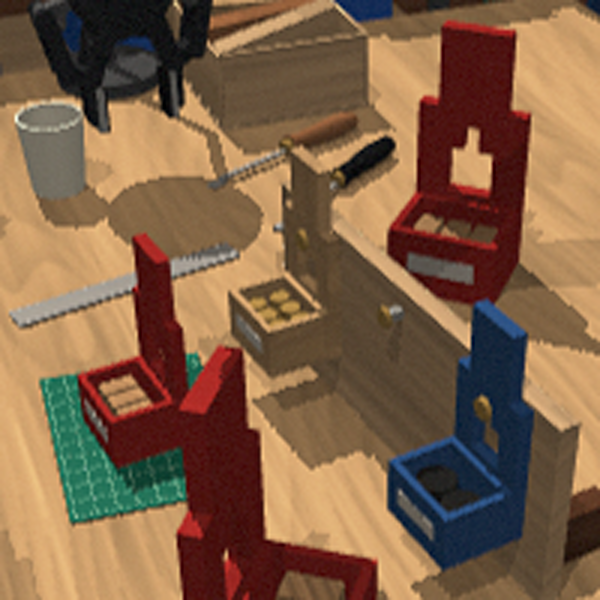

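The red caddy stands upright on the mat near pixel (175,190), with green visible around it. The gripper is clear, and the pale and blue caddies are still hanging.

```bash
python3 -c "
from cell import env
print(env.close_job())"
```

```text
the job is handed in; nothing more can be done
None
```

The red caddy is off its screw and standing upright on the green mat, the pale and blue caddies are still hanging, and the job was handed in at about 13.7 s.

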